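Roll a cylinder liner up the loading ramp and hold it at the stop

ROBOT

A 6-joint arm with a two-finger parallel gripper is mounted at the origin on the work surface. World frame = base frame: x ahead of the robot, y to its left, z up, the work surface at z = 0. Lengths are in m, angles in rad, forces in N, time in s.
With the tool pointing down it reaches from about 0.2 to 0.875 m from the base axis. Payload 3.4 kg.
Tool frame: the origin (TCP) lies between the finger pads; the fingertips stand 25 mm ahead of it and the grasp point (between the pads) lies 6 mm ahead of it (r.nose_length is the z of the fingertips in the tool frame, in m); z points along the fingers, y is the line along which they close (so a half turn about z gives the same grasp; the last joint's range is limited). The gripper opens to 94 mm and grips with 3 to 60 N. Pads are 16 mm wide; open, the fingers measure 119 mm over their backs; the gripper's body (75 mm by 177 mm) begins 78 mm behind the grasp point.
Start: joints at [-1.28, 0.276, 1.505, -0, 1.361, -0.121], TCP at [0.23, -0.527, 0.23] pointing down, gripper open.
Joint ranges: [-2.89, 2.89], [-0.75, 2.08], [0.22, 2.7], [-1.18, 4.32], [0.11, 2.71], [-2.7, 2.7]. Speed limits (rad/s): [2.57, 2.57, 3.14, 3.14, 3.14, 3.14].

INTERFACE

Orientations are given as a unit quaternion [w, x, y, z].
In Python, from plant import r, gripper_to, inverse_kinematics, vision, models, telemetry gives the robot as it stands. Calls block until the motion is done:
- r.move_to(position, orientation): joint-space move of the TCP to a pose.
- r.move_l(position, rot=None, vel=0.15, guard=None): straight line of the TCP; rot=None keeps the orientation; vel is the mean speed in m/s. With guard (N) it stops when the force on the tool has changed by that much, and returns True; else False.
- r.movej(angles): joint-space move.
- gripper_to(opening, f_grip=None): finger opening in m; f_grip is the grip in N (None keeps the last); returns when the fingers have stopped.
- r.hold(seconds).
- inverse_kinematics(position, orientation): joint angles nearest the present ones, or None.
- vision.snapshot(name): name is "scene" or "top" or "wrist"; returns the picture (420x560x3 uint8, red, green, blue); there is no depth.
- vision.get_calibration(name): a dict with "fx", "fy", "cx", "cy" (pixels), "D" ([k1, k2, p1, p2, k3] as OpenCV has them; the pictures are not rectified), "position" and "orientation" of the camera in the world. Camera axes: x right, y down, z forward; pixel columns grow to the right and rows downward; lengths in m; the calibration is good to about 2 mm. A picture is of the moment at which its call begins: read the wrist's pose just before it. get_calibration takes no time and is no camera call; for the wrist camera it gives the pose at the moment of the call.
A pose or a line that the arm cannot do raises r.PlanningError and nothing moves.
- r.sign_off(): hands the job in; it is judged then, once.
Trained networks look in the newest picture that a camera, given by its name, has taken for a name from the list of things; names that differ only in an ending like _2 or _b are one class to them, and where a whole thing is asked for, a point or a joint stands for the part that bears it (a point fixed in the world has none). Each returns a list of dicts, best first, with "score" (0 to 1); they miss things now and then, are a little off and sometimes report something else, mostly with a low value. They report only what shows in the picture. A call takes as long as a camera call.
- models.boxes_of(thing, camera): "at" ([x, y, z] in m, in world coordinates, good to about 4 mm: the middle of the surface that is visible of it).
- models.regions_of(thing, camera): "pixels" (420x560 bool, what is visible of it).
- models.mark_of(thing, camera): "at" ([x, y, z] in m, in world coordinates, good to about 4 mm: a listed point, or the origin of a listed thing).
Readings, each from a call of its own:
- telemetry.current_t(): time.
- telemetry.current_joints(): joint angles.
- telemetry.current_dq(): joint speeds.
- telemetry.current_joint_efforts(): joint torques, N m.
- telemetry.current_ee_pos(): TCP position.
- telemetry.current_tool_rot(): TCP orientation.
- telemetry.current_wrist_force(): force on the tool from outside, world axes, zero at the start.
- telemetry.current_torque(): the same for the moment, N m.
- telemetry.current_opening(): finger opening in m.
- telemetry.current_finger_force(): force on a finger pad.
Only numpy, scipy, OpenCV 4.12 (cv2) and the standard library are available. Lean on these libraries where they do the work, as an engineer would, in place of code of your own. Each camera call takes 0.05 s, during which the arm holds its last target. There are 200 camera calls.

TASK

With your fingertips, slowly push the cylinder liner that lies at the foot of the small loading ramp up the ramp until it sits squarely against the stop plate at the top; do not grip or lift it, and never let it get away from you and roll back. Finish while still holding it there, your fingers pressing it firmly against the stop, so that I can close the clamp. Leave the piston, the oil tin and the spanner where they are.

Things in the scene. Friction and masses are not known exactly. Their poses are not given: they have to be found in the camera images.
- liner: Cylinder liner: plain grey iron tube, 60 mm diameter, 100 mm long, ends plugged flush in black, 0.4 to 0.75 kg, lightly oiled: slippery, rolls freely (1 to 3 N push it uphill). Origin at its centre; y is the cylinder's axis (x, z turn as it rolls). It starts across the foot of the ramp at x = 3, z = 30 mm of ramp; against the stop it is at x = 135, z = 30 mm. Let go on the ramp, it rolls down.
- ramp: Fixed loading ramp, dark steel deck. Origin on the deck at the foot of the slope, on the centre line, 34 mm above the bench. x up the slope (8 degrees), y across, z square to the deck. Deck from x = 0 to the stop at x = 165 mm. Steel side rails along x = -75 to 165 mm, inner faces at y = +-56 mm, tops at z = 16 mm. Grey base plate 300 x 150 x 10 mm under it.
- run_in (a point): Point on the run-in, the short deck behind the foot of the ramp where fingers can come down behind the liner: on its surface and centre line, 45 mm back from the foot. The run-in is 75 mm long, 112 mm wide between the rails, and slopes at 4 degrees down to the foot (in the frame of ramp it rises 12 degrees going backwards: 9.4 mm here).
- stop: Stop plate at the top of the ramp: bare aluminium, 112 mm wide, 12 mm thick, standing 48 mm above the deck, rigid. Origin at the middle of the lower edge of its face towards the liner; axes parallel to ramp. Behind it stands a folded-back clamp block, 20 mm thick, its top 55 mm above the bench.
- piston: Bystander: a bare aluminium piston standing on the bench, 74 mm in diameter, 54 mm high. Origin at the centre of its underside, z up. Loose.
- oil_tin: Bystander: a small closed tin with a paper label, 60 mm in diameter, 95 mm high. Origin at the centre of its underside, z up. Loose.
- spanner: Bystander: a steel spanner 150 mm long lying flat on the bench, its length along x. Loose.

How it is judged:
On the way, in this order (a step that is already met when the one before it is completed fails the run):
1. the liner is part of the way up the ramp, on the deck (x of liner in the frame of ramp between 0.06 and 0.125 m and z of liner in the frame of ramp below 0.036 m), for 0.1 s.
2. the liner lies squarely against the stop (x of liner in the frame of ramp above 0.132 m and z of liner in the frame of ramp between 0.026 and 0.034 m and angle between the y axis of liner and the y axis of ramp, either way round below 0.06 rad), for 0.2 s.
At the end, for the whole second after the job is handed in: The liner lies on the deck against the stop (within 3 mm, within 4 mm of deck height, axis within 0.06 rad of square), at rest, the fingers pressing on it (over 0.4 N) and it pressing on the stop (over 0.4 N) (all of step 2 and contact force between liner and stop above 0.4 N and contact force between the fingers and liner above 0.4 N and linear speed of liner below 0.01 m/s); the arm keeps its last pose, push and grip.
It fails at once if the liner was lifted or thrown off the deck (more than 12 mm) (z of liner in the frame of ramp above 0.042 m).
It fails at once if the liner got away: it rolled back beyond the foot of the ramp, up the run-in (x of liner in the frame of ramp below -0.022 m).
It fails at once if the liner was flicked or ran free (faster than 0.3 m/s) (linear speed of liner above 0.3 m/s).
It fails at once if a bystander was moved more than 15 mm or tipped (distance of any of piston, oil_tin, spanner from where it was at the start of the episode above 0.015 m or angle between any of piston, oil_tin's own z axis and vertical above 0.3 rad).
It also fails if it takes over 35 s, if anything falls off the work surface, if the arm or the gripper's body presses on something with over 40 N, if the wrist force passes 120 N, or if a joint passes its speed limit or range.

## Working session

There is one attempt and no reset: what is moved stays moved. The work goes in short steps, each a Python script; the robot and the scene stay as the last script left them, time stands still between calls to the robot, and variables do not carry over. Pictures are saved under pics/ and viewed, at most 10 in all, crops included, and the job is handed in when it is done.

```bash
mkdir -p pics; ls
python3 - <<'E'
from plant import r, vision, models, telemetry
import cv2, numpy as np
ims=[]
for c in ("scene","top"):
    im=vision.snapshot(c); ims.append(im)
    for t in ("ramp","run_in","stop","liner","piston","oil_tin","spanner"):
        print(c,t,[(np.round(d["at"],4).tolist(),round(d["score"],2)) for d in models.mark_of(t,c)[:2]])
    k=vision.get_calibration(c); print(k)
    cv2.imwrite(f"pics/{c}.png",im[:,:,::-1])
print(telemetry.current_t(), r.nose_length)
E
```

```text
pics
scene ramp [([0.4845, 0.0783, 0.0341], 0.98)]
scene run_in []
scene stop []
scene liner [([0.4803, 0.0828, 0.0617], 0.88)]
scene piston [([0.3687, -0.002, 0.0001], 0.92)]
scene oil_tin [([0.5503, 0.2258, 0.0018], 0.68)]
scene spanner [([0.5045, -0.0999, -0.0017], 0.93)]
{'fx': 481.2163055976217, 'fy': 481.2163055976217, 'cx': 275.97882465526317, 'cy': 208.301601261599, 'D': array([-0.08712135,  0.        ,  0.        ,  0.        ,  0.        ]), 'position': array([ 1.2800859 , -0.20191546,  0.7610494 ]), 'orientation': array([-0.3308628 ,  0.74919152,  0.52555762, -0.23028472])}
top ramp [([0.4875, 0.081, 0.0323], 0.91)]
top run_in [([0.4522, 0.1083, 0.0383], 0.82), ([0.4861, 0.0808, 0.0326], 0.35)]
top stop [([0.6108, -0.0219, 0.0571], 0.69), ([0.3652, -0.0042, -0.0033], 0.54)]
top liner [([0.4867, 0.0861, 0.0646], 0.85)]
top piston [([0.3597, -0.0044, -0.0034], 0.56)]
top oil_tin [([0.5497, 0.219, 0.0001], 0.59)]
top spanner [([0.5025, -0.0997, -0.0042], 0.67)]
{'fx': 458.43617040933196, 'fy': 458.43617040933196, 'cx': 284.27512404426665, 'cy': 207.64641406719102, 'D': array([-0.06461402,  0.        ,  0.        ,  0.        ,  0.        ]), 'position': array([0.38390163, 0.02441524, 0.98804635]), 'orientation': array([ 0.07734532, -0.70027641,  0.70747092, -0.05581704])}
0.8 0.025
```

View pics/top.png

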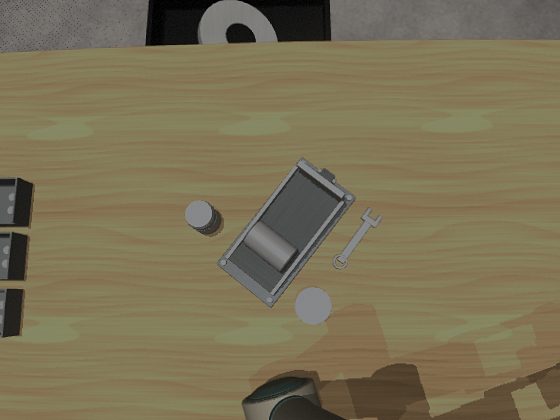

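View pics/scene.png

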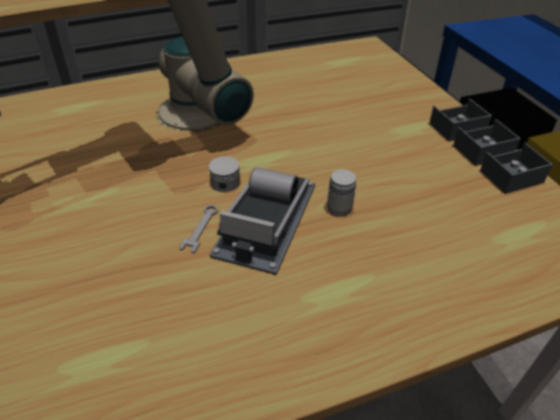

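The top picture shows the ramp rising toward the upper right. The stop is near (328,178), the liner near (271,246) at the foot, and the run-in near (250,280). In the scene view the piston is beside the run-in, the tin is to the left (+y) and the spanner to the right. Next I'll take a closer look with the wrist camera.

```bash
cat > h.py <<'E'
from plant import r, gripper_to, inverse_kinematics, vision, models, telemetry
import cv2, numpy as np
from scipy.spatial.transform import Rotation as R
def q(M): return np.roll(R.from_matrix(M).as_quat(),1)
def rampR(yaw,tilt=np.radians(8)): return R.from_euler('ZY',[yaw,-tilt]).as_matrix()
def tool(Rr,s=1): return Rr@np.diag([s,-s,-1.])
def rays(px,k):
    u=cv2.undistortPoints(np.array(px,float).reshape(-1,1,2),np.array([[k['fx'],0,k['cx']],[0,k['fy'],k['cy']],[0,0,1]]),k['D'])[:,0]
    return R.from_quat(np.roll(k['orientation'],-1)).apply(np.c_[u,np.ones(len(u))])
def on_z(px,k,z):
    d=rays(px,k); return k['position']+d*((z-k['position'][2])/d[:,2])[:,None]
E
python3 - <<'E'
from h import *
yaw=np.radians(-39.4)
for s in (1,-1):
    print(s,[np.round(inverse_kinematics(p,q(tool(rampR(yaw),s))),2) if inverse_kinematics(p,q(tool(rampR(yaw),s))) is not None else None for p in ([.44,.12,.1],[.56,.02,.1])])
s=1
if inverse_kinematics([.5,.06,.33],q(tool(rampR(yaw,0),1))) is None: s=-1
r.move_to([.5,.06,.33],q(tool(rampR(yaw,0),s)))
k=vision.get_calibration("wrist"); im=vision.snapshot("wrist"); cv2.imwrite("pics/w1.png",im[:,:,::-1])
np.save("k1.npy",k,allow_pickle=True)
for t in ("ramp","run_in","stop","liner"):
    print(t,[(np.round(d["at"],4).tolist(),round(d["score"],2)) for d in models.mark_of(t,"wrist")[:2]])
g=models.regions_of("ramp","wrist")
if g:
    m=g[0]["pixels"].astype(np.uint8); v,u=np.nonzero(m)
    P=on_z(np.c_[u,v],k,.01)[:,:2]; print(cv2.minAreaRect((P*1000).astype(np.float32)))
    print("touches border",m[0].any(),m[-1].any(),m[:,0].any(),m[:,-1].any())
print(s,telemetry.current_t(),telemetry.current_wrist_force(),telemetry.current_opening(),k)
E
```

```text
1 [array([ 0.2 ,  0.18,  2.01, -0.14,  0.87,  2.55]), array([-0.03,  0.31,  1.82, -0.11,  0.9 ,  2.29])]
-1 [array([ 0.2 ,  0.18,  2.01, -0.14,  0.87, -0.6 ]), array([-0.03,  0.31,  1.82, -0.11,  0.9 , -0.85])]
ramp []
run_in [([0.4537, 0.1107, 0.0389], 0.84)]
stop [([0.6132, -0.0259, 0.0561], 0.84)]
liner [([0.4851, 0.0826, 0.063], 0.67)]
((526.5084228515625, 50.83990478515625), (146.1554718017578, 272.9825134277344), 51.35280227661133)
touches border False False False False
1 3.425 [-0.17107389 -0.11722313 -0.62987364] 0.09407091392593372 {'fx': 355.2855895842414, 'fy': 355.2855895842414, 'cx': 281.55770690667083, 'cy': 216.70245411419054, 'D': array([0.01181881, 0.        , 0.        , 0.        , 0.        ]), 'position': array([0.55720419, 0.01300306, 0.48412388]), 'orientation': array([-0.05396127, -0.42320812,  0.89719476,  0.11412549])}
```

View pics/w1.png

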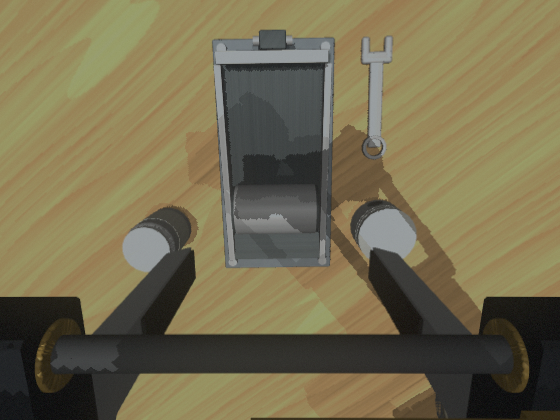

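The wrist picture shows the whole ramp. The plate corners are near (214,40), (334,39), (329,266) and (226,266), the stop's front top edge runs from (217,63) to (328,63), and the liner spans rows 185–233.

Run:
```python
from h import *
k=np.load("k1.npy",allow_pickle=True).item()
P=on_z([(214,40),(334,39),(329,266),(226,266)],k,.01)[:,:2]
print(P.round(4), P.mean(0))
for a,b in((3,0),(2,1)): d=P[b]-P[a]; print(np.degrees(np.arctan2(d[1],d[0])),np.hypot(*d))
for a,b in((0,1),(3,2)): d=P[b]-P[a]; print(90+np.degrees(np.arctan2(d[1],d[0])),np.hypot(*d))
h=.034+.165*np.sin(.1396)+.048*np.cos(.1396)
S=on_z([(217,63),(328,63)],k,h)[:,:2]; d=S[1]-S[0]; print(S,S.mean(0),90+np.degrees(np.arctan2(d[1],d[0])),np.hypot(*d))
# ramp origin from stop top edge
e=np.array([np.cos(np.radians(-39.6)),np.sin(np.radians(-39.6))])
print("origin", S.mean(0)-e*(.165*np.cos(.1396)-.048*np.sin(.1396)))
st=np.array([.612,-.0239]); print("from stop",st-e*.165*np.cos(.1396)); print("from run_in",np.array([.453,.1095])+e*.0449)
```

```text
[[ 0.6863  0.0131]
 [ 0.5943 -0.1004]
 [ 0.3632  0.0849]
 [ 0.4568  0.1985]] [0.52515072 0.04900195]
-38.93363833823181 0.2950195370069695
-38.722792323419505 0.2961998421001904
-39.041525149890305 0.14609257996324754
-39.4994015037538 0.14718949699401637
[[ 0.64334349  0.02474361]
 [ 0.57345486 -0.06011071]] [ 0.60839918 -0.01768355] -39.47592316334104 0.10993032824423601
origin [0.48764759 0.08221085]
from stop [0.48610211 0.08025179]
from run_in [0.48759604 0.08087966]
```

```bash
cat >> h.py <<'E'
YAW=np.radians(-39.1); RR=rampR(YAW); O=np.array([.4872,.081,.034]); Q=q(tool(RR,1))
def W(x,z,y=0.): return O+RR@np.array([x,y,z])
def loc(): return RR.T@(telemetry.current_ee_pos()-O)
def st(m): print(m,round(telemetry.current_t(),2),(loc()*1000).round(1),(RR.T@telemetry.current_wrist_force()).round(2))
E
python3 - <<'E'
from h import *
gripper_to(.055,20)
r.move_to(W(-.055,.16),Q); st("above")
print("guard",r.move_l(W(-.055,.046),vel=.1,guard=6)); st("down")
print("guard",r.move_l(W(-.042,.046),vel=.03,guard=6)); st("near")
im=vision.snapshot("wrist"); cv2.imwrite("pics/w2.png",im[:,:,::-1])
im=vision.snapshot("scene"); cv2.imwrite("pics/s2.png",cv2.resize(im[130:300,180:400,::-1],None,fx=3,fy=3))
E
```

```text
above 4.92 [-53.6   1.3 161.1] [0.55 0.55 0.05]
guard False
down 6.22 [-54.6   0.4  46.4] [0.53 0.51 0.63]
guard False
near 6.8 [-41.9  -0.1  45.9] [-0.8  -0.16 -0.62]
```

View pics/w2.png

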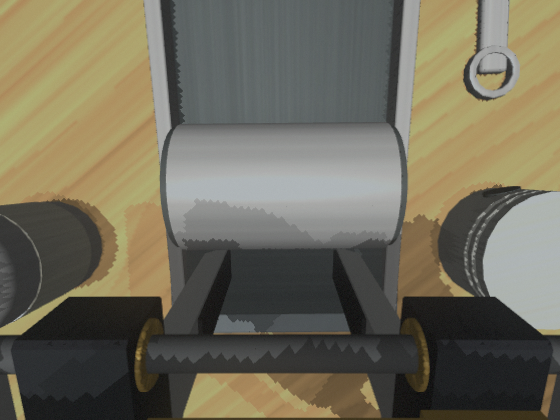

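View pics/s2.png

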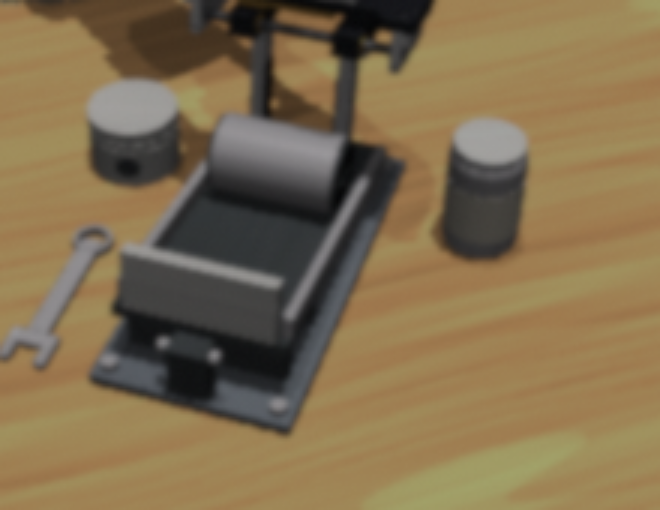

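Both fingers are behind the liner, centred and square: finger tops near (215,255) and (345,255), liner across columns 165–405. I'll push slowly now.

Run:
```python
from h import *
print(r.move_l(W(.0,.046),vel=.025,guard=12)); st("a")
print(r.move_l(W(.06,.046),vel=.03,guard=12)); st("b")
im=vision.snapshot("wrist"); cv2.imwrite("pics/w3.png",im[:,:,::-1])
print([(RR.T@(np.array(d["at"])-O)).round(4) for d in models.mark_of("liner","wrist")[:1]])
```

```text
False
a 8.73 [-0. -0. 46.] [-1.43  0.27  0.52]
False
b 10.88 [59.9 -0.  46. ] [-2.11  0.26  1.52]
[array([ 0.0965, -0.0021,  0.0288])]
```

View pics/w3.png

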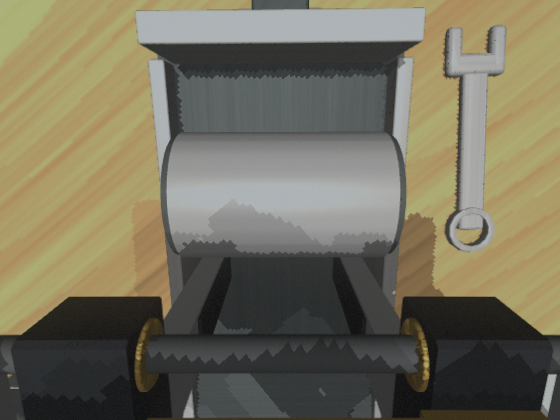

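The liner is square on the fingers at about x = 97 mm, between rows 133 and 255, with the stop at the top edge. I'll creep it up until it meets the stop.

Run:
```python
from h import *
print(r.move_l(W(.088,.046),vel=.025,guard=10)); st("a")
for x in np.arange(.091,.112,.0015):
    g=r.move_l(W(x,.046),vel=.01,guard=5)
    r.hold(.1); F=np.mean([RR.T@telemetry.current_wrist_force() for _ in range(3)],0); st((round(x,4),g))
    if F[0]<-8: break
r.hold(.3); st("end")
im=vision.snapshot("wrist"); cv2.imwrite("pics/w4.png",im[:,:,::-1])
print([(RR.T@(np.array(d["at"])-O)).round(4) for d in models.mark_of("liner","wrist")[:1]])
```

```text
False
a 12.25 [88.2  0.  46. ] [ 0.01 -0.82  0.09]
(np.float64(0.091), False) 12.8 [91.1  0.  46. ] [-2.02  0.94  0.36]
(np.float64(0.0925), False) 13.2 [92.6  0.  46. ] [-1.9  -0.39  0.75]
(np.float64(0.094), False) 13.6 [93.8 -0.  45.9] [-2.48 -0.25  1.43]
(np.float64(0.0955), True) 13.92 [92.5 -0.8 45.2] [-0.54  0.08  0.38]
(np.float64(0.097), True) 14.45 [92.7 -1.4 44.7] [-0.49 -0.39 -0.03]
(np.float64(0.0985), True) 15.0 [92.7 -1.9 44.4] [ 0.04 -0.43 -1.35]
(np.float64(0.1), True) 15.59 [92.8 -2.4 44.1] [-0.88  0.18 -0.73]
(np.float64(0.1015), True) 16.23 [92.9 -2.8 43.8] [-0.18  0.3  -0.05]
(np.float64(0.103), True) 16.88 [93.  -3.2 43.5] [-0.25  1.05 -0.19]
(np.float64(0.1045), True) 17.58 [93.  -3.6 43.2] [-1.53 -0.03 -0.72]
(np.float64(0.106), True) 18.31 [93. -4. 43.] [-0.24  0.43  0.35]
(np.float64(0.1075), True) 19.07 [93.1 -4.4 42.8] [-1.24  0.63 -0.05]
(np.float64(0.109), True) 19.86 [93.1 -4.8 42.6] [-0.39  0.69 -0.14]
(np.float64(0.1105), True) 20.68 [93.2 -5.2 42.4] [-0.34 -0.87 -0.59]
(np.float64(0.112), True) 21.53 [93.2 -5.6 42.1] [ 0.29  0.7  -0.25]
end 21.83 [92.7 -5.8 42. ] [ 0.02 -0.13 -0.32]
[array([ 0.1157, -0.1251, -0.0553])]
```

View pics/w4.png

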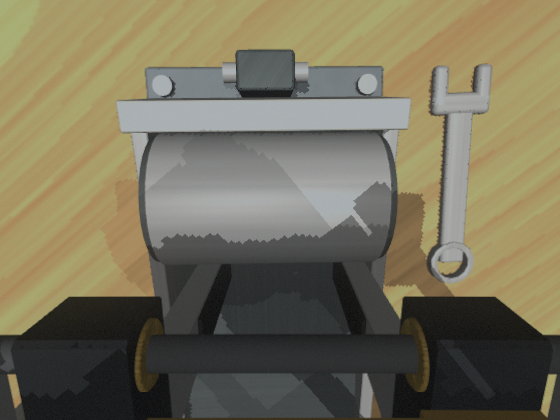

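The guarded stops keep releasing the push, because the hold target resets to where the arm has stopped. The liner is at the stop, so I'll use tiny unguarded steps and monitor the force.

Run:
```python
from h import *
for x in np.arange(.094,.104,.001):
    r.move_l(W(x,.042,-.0055),vel=.01); r.hold(.1)
    F=np.mean([RR.T@telemetry.current_wrist_force() for _ in range(5)],0); st(round(x,4))
    if F[0]<-9: break
r.hold(.7); st("end")
im=vision.snapshot("wrist"); cv2.imwrite("pics/w5.png",im[:,:,::-1])
```

```text
0.094 22.32 [93.6 -5.6 42. ] [-2.81 -0.56  1.28]
0.095 22.68 [94.6 -5.6 42. ] [-2.37  0.81  2.48]
0.096 23.02 [94.6 -5.6 42. ] [-5.1   0.06  3.48]
0.097 23.38 [94.8 -5.6 42. ] [-7.26  0.09  3.77]
0.098 23.73 [94.8 -5.7 42. ] [-9.31  0.9   4.48]
end 24.43 [94.8 -5.7 42. ] [-8.71  1.93  5.7 ]
```

View pics/w5.png

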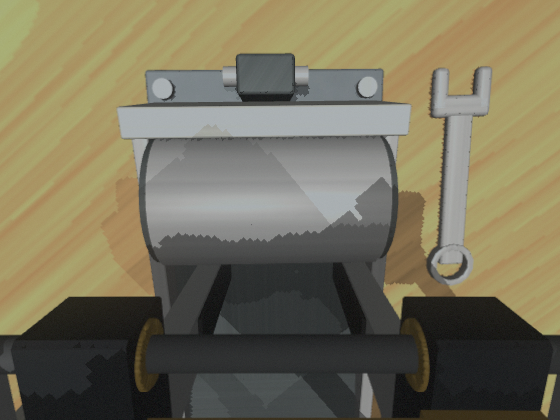

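The liner lies square against the stop, its top edge at row 137 parallel to the stop. The fingers are still on it, with a steady push of about 9 N, so I'll hand in.

```bash
python3 -c "
from h import *
print(r.sign_off())"
```

```text
the job is handed in; nothing more can be done
None
```

The liner is up the ramp and square against the stop, the fingers are pressing it there with about 9 N, and the job is handed in; no result came back from the judging, and the piston, tin and spanner were not touched.

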